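Take the lid off a reclining jar and park it on its sloping lid rest

ROBOT

A 6-joint arm with a two-finger parallel gripper is mounted at the origin on a cart in front of the work surface, level with it; the furniture and walls round the work are solid. World frame = base frame: x ahead of the robot, y to its left, z up, the work surface at z = 0. Lengths are in mm, angles in rad, forces in N, time in s.
With the tool pointing down it reaches from about 275 to 750 mm from the base axis. Payload 10.2 kg.
Tool frame: the origin (TCP) lies between the finger pads; the fingertips stand 22 mm ahead of it and the grasp point (between the pads) lies 3 mm ahead of it (ctrl.nose_length is the distance from the TCP to the fingertips, in mm); y points along the fingers, z is the direction in which the jaws open and shut, and the axes are right-handed (so a half turn about y gives the same grasp; the last joint's range is limited). The gripper opens to 85 mm and grips with 20 to 120 N. Pads are 22 mm wide; open, the fingers measure 114 mm over their backs; the gripper's body (76 mm by 85 mm) begins 54 mm behind the grasp point. The pads swing forward as they close: fully open they stand 13 mm farther back than shut.
Start: joints at [-1.365, 0.313, 1.498, -0, 1.331, -0.223], TCP at [218.273, -477.481, 253.294] pointing down, gripper open.
Joint ranges: [-2.94, 2.94], [-0.97, 2.17], [0.19, 2.56], [-1.23, 4.37], [0.02, 3.11], [-2.88, 2.88]. Speed limits (rad/s): [2.39, 2.39, 3.01, 3.14, 3.14, 3.14].

INTERFACE

Orientations are given as a unit quaternion [w, x, y, z].
In Python, from rig import ctrl, eyes, models gives the robot as it stands.
- The arm moves only by the shell command python3 -m crank 'ROWS' [FORCE]. ROWS is JSON, a list of rows, each an object with "dp": the shift along the tool's x, y, z in mm, a list of three; "roll": the turn about the tool's y in rad; "gripper": the closure in counts, from 0 (fully open) to 255 (shut). A call has 1 to 10 rows; each row is the pose to reach, as a shift and turn from the pose commanded when the call began, along the tool's axes at that moment; what a row does not reach only later rows make up. A row lasts 1/12 s, in which the tool goes at most 41.7 mm and 7.16 degrees, less where a joint would pass 70% of its speed; a pose out of reach is approached as far as the arm can. A call with a gripper value outside its range is refused whole. The fingers move at their own pace and stop on an object; FORCE is the grip in N (left out, the last holds). Time passes only in rows, so rows that repeat a pose let the fingers close. It gives the time, the measured TCP pose, the force and the opening at its end, in the units of the state.
- ctrl.sense(): the state, without advancing time (a new reading comes with each control period).
- eyes.capture(name): name is "side" or "top" or "wrist"; returns a dict with "color" (400x640x3 uint8, red, green, blue), "fx", "fy", "cx", "cy" (pixels), "distortion" ([k1, k2, p1, p2, k3] as OpenCV has them; the pictures are not rectified), "R" (3x3) and "t" (3): a world point X has camera coordinates R X + t. Camera axes: x right, y down, z forward; pixel columns grow to the right and rows downward; lengths in mm; the calibration is good to about 2 mm. A picture is of the moment at which its call begins. There is no depth.
- ctrl.finish_job(): hands the job in, once; it reports no verdict.
Trained networks look in a picture, given as the dict that the camera call returned (one of the last four; its "shot" number tells which), for a name from the list of things; names that differ only in an ending like _2 or _b are one class to them, and where a whole thing is asked for, a point or a joint stands for the part that bears it (a point fixed in the world has none). Each returns a list of dicts, best first, with "confidence" (0 to 1); they miss things now and then, are a little off and sometimes report something else, mostly with a low value. They report only what shows in the picture. A call takes as long as a camera call. They do not tell look-alikes from the thing itself.
- models.spot_in(picture, label): "extent" ([centre column, centre row, width, height] in pixels, round what is visible of it).
- models.spot_point(picture, label): "centre" ([column, row] in pixels: a listed point, or the origin of a listed thing).
The state is a dict: "time_s": time; "joints": joint angles; "dq": joint speeds; "tau": joint torques, N m; "eef_pos": TCP position; "ee_rot": TCP orientation; "force": force on the tool from outside, world axes, zero at the start; "wrist_torque": the same for the moment, N m; "grip_width": opening from 0.0 (shut) to 1.0 (fully open).
Only numpy, scipy, OpenCV 4.12 (cv2) and the standard library are available. Lean on these libraries where they do the work, as an engineer would, in place of code of your own. Each camera call takes 0.05 s, during which the arm holds its last target. There are 200 camera calls.

TASK

Open the reclining storage jar: lift its loose wooden lid off by the handle and park it on the sloping lid rest, handle outward, lying flat on the board and slid down until its rim has pushed the two sprung pegs right in. Handle the lid gently, do not drag the jar along, and leave the things around it where they stand.

Things in the scene. Friction and masses are not known exactly. Their poses are not given: they have to be found in the camera images.
- lid: Loose wooden lid, 0.16 kg. Origin: centre of its underside; z: its axis, out of the jar. Plug 82 mm wide, z 0-12 mm, 5 mm play each side in the mouth; flange 112 mm wide, z 12-20; bar handle z 20-60, flat sides, 22 mm thick along x (grip across these), 60 mm long along y. On the jar its axis leans 35 degrees from vertical, x runs up the slope, y is level.
- jar: White ceramic jar, a cylinder 104 mm wide, 130 mm long, reclining in a loose wooden stand (base 165 x 130 mm), 1.2 kg in all. Origin: under the stand's middle, z up. The jar leans 35 degrees from vertical to its own -x; its mouth (92 mm wide inside, centre at x = -45, z = 153 mm) faces -x and up.
- backboard: Board of the lid rest, 170 x 130 mm, fixed, sloping 30 degrees. Origin: middle of its upper face, 82 mm above the worktop; z: normal out of the face, x up the slope, y level. The bar with the pegs is clamped across it, at a place along the slope that differs each time and is not reported: feel or look for it. The parked lid's origin lies at y = 0, x between -22 and +20 mm, z = 0.
- spice_jar: Bystander: spice jar, 45 mm diameter, 106 mm high, origin at the centre of its underside.
- baking_powder: Bystander: upright card packet, 38 x 58 x 86 mm, origin at the centre of its underside.
- kitchen_timer: Bystander: round kitchen timer, 68 mm wide, 53 mm high, origin at the centre of its underside.
- muffin_1: Bystander: filled paper muffin case, 69 mm wide, 36 mm high, origin at the centre of its underside.
- muffin_2: Bystander: filled paper muffin case, 69 mm wide, 36 mm high, origin at the centre of its underside.
- lid_rest: Wooden frame that carries the sloping board, base 150 x 130 mm, fixed. Origin: underside of its base, z up; its low end with the pegs is at its own -x, so the board faces -x and up.
- pegs (a joint): Spring travel of the peg bar: 0 free, grows down the slope to 0.006 m, full in; takes under 1 N. Two steel pegs 14 mm thick, at y = +-45 mm, stand 28 mm out of the board; the lid's flange bears on both, its centre then 45 mm up the slope from them. The board is not slippery: a lid let go short of the pegs stays there and does not press them.
Things that resemble listed ones, but are neither listed nor needed, are in the scene too. Of the things shaped like the lid, the wooden one is meant.

How it is judged (in metres and radians):
On the way:
1. the lid is lifted off the jar, clear of it (height (world z) of lid above 0.155 m and contact force between lid and jar below 0.05 N), for 0.2 s.
At the end, for the whole second after the job is handed in: The lid lies flat on the sloping board (within 4 mm of its face and 0.08 rad), centred between the pegs (within 6 mm across) and keeps the sprung pegs pressed in by over 4 of their 6 mm, at rest; the jar is within 30 mm of where it stood (value of joint pegs above 0.004 m and x of lid in the frame of backboard between -0.03 and 0.03 m and y of lid in the frame of backboard between -0.006 and 0.006 m and z of lid in the frame of backboard between -0.004 and 0.004 m and angle between the z axis of lid and the z axis of backboard, either way round below 0.08 rad and linear speed of lid below 0.02 m/s and distance of jar from where it was at the start of the episode below 0.03 m); the robot touches nothing.
It fails at once if the jar is dragged or knocked over 30 mm from its place (distance of jar from where it was at the start of the episode above 0.03 m).
It fails at once if the lid is dropped or rammed on the rest (over 80 N) (contact force between lid and lid_rest above 80 N).
It fails at once if a bystander is moved over 25 mm (distance of any of spice_jar, baking_powder, kitchen_timer, muffin_1, muffin_2 from where it was at the start of the episode above 0.025 m).
It also fails if it takes over 51 s, if anything falls off the work surface, if the arm or the gripper's body presses on something with over 40 N, if the wrist force passes 120 N, or if a joint passes its speed limit or range.

## Working session

There is one attempt and no reset: what is moved stays moved. The work goes in short steps, Python scripts to look and compute and a shell command to move; the robot and the scene stay as the last step left them, time stands still between calls to the robot, and variables do not carry over. Pictures are saved under pics/ and viewed, about 8 in all and at most 12, crops included, and the job is handed in when it is done.

```bash
ls; mkdir -p pics; python3 - <<'E'
from rig import ctrl, eyes, models
import cv2, numpy as np
print(ctrl.sense())
ims=[]
for n in ["side","top"]:
    p=eyes.capture(n); cv2.imwrite(f"pics/{n}0.png",p["color"][...,::-1])
    print(n,{k:(np.round(v,3).tolist() if k!="color" else 0) for k,v in p.items()})
    for l in ["lid","jar","backboard","lid_rest","pegs","spice_jar","baking_powder","kitchen_timer","muffin_1"]:
        print(l,[(np.round(d["extent"]).tolist(),round(d["confidence"],2)) for d in models.spot_in(p,l)][:4],[(np.round(d["centre"],1).tolist(),round(d["confidence"],2)) for d in models.spot_point(p,l)][:4])
    ims.append(p["color"])
cv2.imwrite("pics/both.png",np.vstack(ims)[...,::-1])
E
```

```text
pics
{'time_s': 0.0, 'joints': array([-1.36540523e+00,  3.13479130e-01,  1.49844139e+00,  3.67296702e-06,
        1.33096847e+00, -2.23396462e-01]), 'dq': array([-0.00082765, -0.00118256,  0.00023241,  0.00153765, -0.0019316 ,
       -0.00096687]), 'tau': array([ 1.90163206e-03, -4.12262714e+01, -2.59743744e+01, -3.29406510e-05,
        4.12361172e-03, -1.29718777e-05]), 'eef_pos': array([ 218.22341274, -477.25315243,  252.7185203 ]), 'ee_rot': array([ 0.15044565, -0.15043487,  0.69137618, -0.69045959]), 'force': array([-0.19461576,  0.94018109, -0.05063703]), 'wrist_torque': array([-0.03116465,  0.0123104 , -0.05276785]), 'grip_width': 0.9953922032646869}
side {'color': 0, 'fx': 383.623, 'fy': 383.623, 'cx': 320.962, 'cy': 198.23, 'distortion': [-0.019, 0.0, 0.0, 0.0, 0.0], 'R': [[-0.986, -0.165, -0.003], [-0.096, 0.59, -0.802], [0.134, -0.79, -0.598]], 't': [477.142, 136.758, 967.795], 'shot': 1}
lid [([322.0, 140.0, 35.0, 25.0], 0.91), ([377.0, 181.0, 35.0, 34.0], 0.56)] [([376.2, 185.7], 0.84), ([322.2, 151.0], 0.79)]
jar [([315.0, 177.0, 61.0, 76.0], 0.65)] [([312.5, 192.8], 0.94)]
backboard [([292.0, 272.0, 72.0, 79.0], 0.83)] [([295.7, 271.1], 0.6), ([318.4, 149.2], 0.52), ([334.3, 151.6], 0.4), ([284.7, 366.8], 0.22)]
lid_rest [([294.0, 278.0, 76.0, 93.0], 0.69)] [([295.8, 293.6], 0.96)]Traceback (most recent call last):
  File "<stdin>", line 9, in <module>
ValueError: it knows: backboard, baking_powder, jar, kitchen_timer, lid, lid_rest, muffin, spice_jar
```

```bash
cat > h.py <<'E'
from rig import ctrl, eyes, models
import cv2, numpy as np
from scipy.spatial.transform import Rotation as Ro
def K(p): return np.array([[p["fx"],0,p["cx"]],[0,p["fy"],p["cy"]],[0,0,1.]])
def ray(p,uv):
    n=cv2.undistortPoints(np.array([[uv]],float),K(p),np.array(p["distortion"]))[0,0]
    R=np.array(p["R"]);t=np.array(p["t"]);return -R.T@t, R.T@np.array([n[0],n[1],1])
def atz(p,uv,z):
    c,d=ray(p,uv);return c+d*(z-c[2])/d[2]
def tri(pu):
    A=np.zeros((3,3));b=np.zeros(3)
    for p,uv in pu:
        c,d=ray(p,uv);d=d/np.linalg.norm(d);M=np.eye(3)-np.outer(d,d);A+=M;b+=M@c
    X=np.linalg.solve(A,b);return X
def proj(p,X):
    return cv2.projectPoints(np.array(X,float).reshape(-1,3),cv2.Rodrigues(np.array(p["R"]))[0],np.array(p["t"],float),K(p),np.array(p["distortion"]))[0][:,0]
def rot(q=None):
    q=ctrl.sense()["ee_rot"] if q is None else q
    return Ro.from_quat([q[1],q[2],q[3],q[0]]).as_matrix()
E
python3 - <<'E'
from h import *
ims=[]
for n in ["side","top"]:
    p=eyes.capture(n)
    if n=="top": print(n,{k:(np.round(v,3).tolist() if k!="color" else 0) for k,v in p.items()})
    for l in ["lid","jar","backboard","lid_rest","spice_jar","baking_powder","kitchen_timer","muffin"]:
        print(l,[(np.round(d["extent"]).tolist(),round(d["confidence"],2)) for d in models.spot_in(p,l)][:4],[(np.round(d["centre"],1).tolist(),round(d["confidence"],2)) for d in models.spot_point(p,l)][:4])
    ims.append(cv2.resize(p["color"][60:400,150:550],None,fx=1.0,fy=1.0))
    cv2.imwrite(f"pics/{n}0.png",p["color"][...,::-1])
cv2.imwrite("pics/both.png",cv2.resize(np.hstack(ims),None,fx=1,fy=1)[...,::-1])
print(rot().round(3))
E
```

```text
lid [([320.0, 140.0, 38.0, 24.0], 0.92), ([377.0, 182.0, 35.0, 30.0], 0.67), ([341.0, 227.0, 24.0, 25.0], 0.48)] [([320.1, 148.3], 0.85), ([377.1, 183.1], 0.76)]
jar [([314.0, 176.0, 59.0, 75.0], 0.84), ([269.0, 211.0, 22.0, 37.0], 0.4)] [([314.0, 194.1], 0.55)]
backboard [([293.0, 270.0, 70.0, 77.0], 0.55)] [([295.4, 269.0], 0.64)]
lid_rest [([293.0, 277.0, 73.0, 91.0], 0.87)] [([294.2, 292.0], 0.81)]
spice_jar [([299.0, 214.0, 15.0, 35.0], 0.6), ([294.0, 276.0, 74.0, 92.0], 0.55)] [([305.4, 232.8], 0.75)]
baking_powder [([268.0, 211.0, 18.0, 36.0], 0.58)] [([318.8, 150.1], 0.73), ([293.8, 267.1], 0.65), ([270.1, 221.9], 0.6)]
kitchen_timer [([338.0, 230.0, 26.0, 27.0], 0.68), ([295.0, 275.0, 72.0, 95.0], 0.44)] [([339.3, 232.1], 0.71)]
muffin [([288.0, 357.0, 36.0, 39.0], 0.87), ([299.0, 214.0, 18.0, 34.0], 0.63)] [([288.1, 364.2], 0.8), ([335.0, 154.0], 0.64)]
top {'color': 0, 'fx': 440.421, 'fy': 440.421, 'cx': 316.531, 'cy': 201.024, 'distortion': [-0.103, 0.0, 0.0, 0.0, 0.0], 'R': [[0.005, -1.0, 0.013], [-0.993, -0.006, -0.12], [0.12, -0.012, -0.993]], 't': [-6.177, 492.723, 1305.309], 'shot': 3}
lid [([395.0, 190.0, 32.0, 36.0], 0.91), ([395.0, 252.0, 35.0, 37.0], 0.61)] [([390.4, 190.4], 0.97), ([396.5, 251.5], 0.87)]
jar [([366.0, 189.0, 54.0, 60.0], 0.56)] [([367.9, 187.8], 0.66)]
backboard [] [([242.5, 192.3], 0.81), ([441.3, 204.3], 0.36)]
lid_rest [([245.0, 194.0, 54.0, 56.0], 0.58)] []
spice_jar [([316.0, 182.0, 14.0, 20.0], 0.55), ([245.0, 193.0, 52.0, 55.0], 0.4)] [([318.1, 185.6], 0.55)]
baking_powder [([319.0, 154.0, 22.0, 25.0], 0.91)] [([315.3, 154.6], 0.56)]
kitchen_timer [([316.0, 220.0, 22.0, 21.0], 0.76)] [([315.8, 223.3], 0.87)]
muffin [([189.0, 204.0, 22.0, 20.0], 0.88), ([444.0, 202.0, 20.0, 20.0], 0.67)] [([187.9, 202.8], 0.68), ([438.5, 203.7], 0.63)]
[[-0.909  0.     0.416]
 [-0.416 -0.    -0.909]
 [-0.    -1.     0.   ]]
```

View pics/both.png

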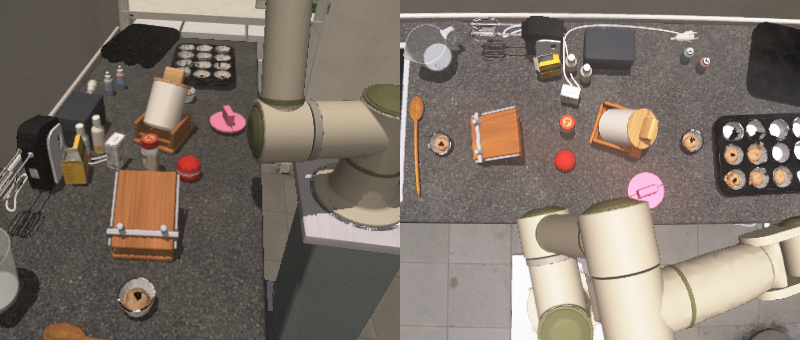

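The pictures show two things that could be taken for the lid. The wooden one sits on the jar at side (320,140) / top (395,190). The pink one lies flat on the worktop at side (377,182) / top (395,252). I choose the wooden one. The jar faces -y and the rest faces +y with its pegs at the +y end. Next I measure the poses and check with a close crop.

```bash
python3 - <<'E'
from h import *
P={};U={}
for n in ["side","top"]:
    for i in range(5):
        p=eyes.capture(n); P[n]=p
        for l in ["lid","jar","backboard","lid_rest","spice_jar","kitchen_timer","baking_powder"]:
            for d in models.spot_point(p,l):
                U.setdefault((l,n),[]).append(d["centre"])
seed={"lid":[(321,149),(391,190)],"jar":[(313,193),(367,188)],"backboard":[(295,270),(242,192)],"lid_rest":[(295,292),(243,193)],"spice_jar":[(305,233),(318,185)],"kitchen_timer":[(339,232),(316,223)],"baking_powder":[(270,222),(316,155)]}
for l,s in seed.items():
    m=[]
    for n,c in zip(["side","top"],s):
        u=[x for x in U.get((l,n),[]) if np.hypot(*(np.array(x)-c))<12]
        m.append(np.median(u,0) if u else np.array(c,float))
    pu=[(P["side"],m[0]),(P["top"],m[1])]
    X=tri(pu);print(l,np.round(m,1).tolist(),X.round(1),[np.round(proj(p,X)[0]-u,1).tolist() for p,u in pu], "top@z0",atz(*pu[1],0).round(0))
a=cv2.resize(P["side"]["color"][110:330,220:420],(400,440),interpolation=cv2.INTER_CUBIC)
b=cv2.resize(P["top"]["color"][140:250,340:440],(400,440),interpolation=cv2.INTER_CUBIC)
cv2.imwrite("pics/crop1.png",np.hstack([a,b])[...,::-1])
E
```

```text
lid [[321.0, 149.9], [388.3, 189.8]] [ 515.3 -204.1  133.7] [[0.7, 0.1], [-0.1, -0.7]] top@z0 [ 533. -228.    0.]
jar [[313.5, 193.2], [365.8, 190.7]] [ 530.4 -155.9   10.3] [[0.7, 0.1], [-0.1, -0.7]] top@z0 [ 530. -157.    0.]
backboard [[292.6, 267.3], [242.5, 192.2]] [510.1 213.3  82.5] [[-0.4, -0.1], [0.0, 0.3]] top@z0 [523. 226.   0.]
lid_rest [[295.8, 290.5], [244.6, 197.4]] [504.5 217.4  13. ] [[-0.1, -0.0], [0.0, 0.0]] top@z0 [506. 219.   0.]
spice_jar [[302.6, 232.6], [316.7, 184.7]] [542.8  -5.  -14.7] [[-2.5, -0.4], [0.2, 2.2]] top@z0 [548.  -4.   0.]
kitchen_timer [[339.4, 233.8], [315.1, 221.5]] [ 4.332e+02  2.000e-01 -1.000e-01] [[0.2, 0.0], [-0.0, -0.2]] top@z0 [433.   0.   0.]
baking_powder [[269.2, 224.0], [317.2, 157.2]] [631.8  -5.8   2.4] [[-0.9, -0.2], [0.1, 0.8]] top@z0 [635.  -5.   0.]
```

View pics/crop1.png

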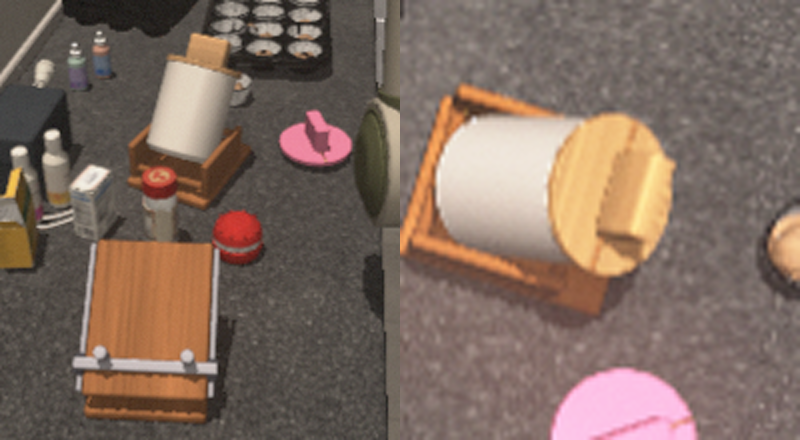

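```bash
python3 -m crank '[{"dp":[0,-40,0],"roll":0,"gripper":0},{"dp":[0,-90,0],"roll":-0.1,"gripper":0},{"dp":[-357,-90,-103],"roll":-0.84,"gripper":0},{"dp":[-357,-90,-103],"roll":-0.84,"gripper":0},{"dp":[-357,-90,-103],"roll":-0.84,"gripper":0},{"dp":[-357,-90,-103],"roll":-0.84,"gripper":0},{"dp":[-357,-90,-103],"roll":-0.84,"gripper":0},{"dp":[-357,-90,-103],"roll":-0.84,"gripper":0},{"dp":[-357,-90,-103],"roll":-0.84,"gripper":0},{"dp":[-357,-90,-103],"roll":-0.84,"gripper":0}]' 60
python3 -m crank '[{"dp":[0,0,0],"roll":0,"gripper":0},{"dp":[0,0,0],"roll":0,"gripper":0},{"dp":[0,0,0],"roll":0,"gripper":0}]'
python3 - <<'E'
from h import *
s=ctrl.sense();print(s["joints"].round(3),s["eef_pos"].round(1),s["force"].round(1));print(rot().round(3))
p=eyes.capture("wrist");R=np.array(p["R"]);print("cam",(-R.T@np.array(p["t"])).round(1),R.round(3).tolist(),p["fx"])
for l in ["lid","jar"]:
  print(l,[(d["centre"],atz(p,d["centre"],143).round(0),d["confidence"]) for d in models.spot_point(p,l)])
cv2.imwrite("pics/w1.png",p["color"][...,::-1])
E
```

```text
time_s: 7.03
eef_pos: [472.3, -258.6, 342.7]
ee_rot: [-0.419, 0.419, -0.569, 0.57]
force: [-0.7, -1.2, -0.2]
grip_width: 1.001
time_s: 7.28
eef_pos: [470.8, -260.6, 342.3]
ee_rot: [0.419, -0.419, 0.57, -0.569]
force: [-0.7, 0.0, 0.7]
grip_width: 0.998
[-0.723  0.297  1.289 -0.     1.555 -0.421] [ 470.8 -260.6  342.3] [-0.7  0.   0.7]
[[-0.297 -0.     0.955]
 [-0.955 -0.    -0.297]
 [ 0.    -1.    -0.   ]]
cam [ 491.9 -195.7  462.8] [[0.955, -0.298, 0.0], [-0.287, -0.919, 0.27], [-0.08, -0.258, -0.963]] 290.63414776347344
lid [([242.5, 171.2], array([ 391., -228.,  143.]), 0.8), ([347.6, 118.3], array([ 519., -208.,  143.]), 0.62)]
jar []
```

View pics/w1.png

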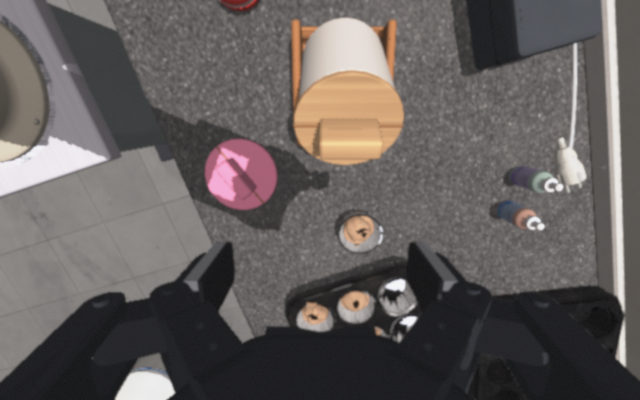

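```bash
cat >> h.py <<'E'
def lidR(az,lean):  # az: azimuth of lean (rad)
    z=np.array([np.sin(lean)*np.cos(az),np.sin(lean)*np.sin(az),np.cos(lean)])
    x=np.array([-np.cos(lean)*np.cos(az),-np.cos(lean)*np.sin(az),np.sin(lean)])
    return np.c_[x,np.cross(z,x),z]
def lidpts():
    a=np.linspace(0,2*np.pi,121)
    rim=np.r_[[[56*np.cos(t),56*np.sin(t),z] for z in (12,20) for t in a]]
    hd=np.array([[sx*11,sy*30,z] for z in (20,60) for sx,sy in((1,1),(1,-1),(-1,-1),(-1,1),(1,1))],float)
    return rim,hd
def draw(im,p,O,R,s,x0,y0):
    rim,hd=lidpts()
    for q in (rim[:121],rim[121:],hd[:5],hd[5:]):
        u=(proj(p,q@R.T+O)+0.5-[x0,y0])*s
        cv2.polylines(im,[np.round(u*8).astype(np.int32)],False,(0,0,255),1,cv2.LINE_AA,3)
E
python3 - <<'E'
from h import *
from scipy.optimize import least_squares
import pickle
w=eyes.capture("wrist");t=eyes.capture("top");pickle.dump((w,t),open("wt.pkl","wb"))
rim,_=lidpts();az=np.arctan2(-.955,-.297);L=np.radians(35)
def f(v):
    R=lidR(az,L);a=proj(w,rim@R.T+v);b=proj(t,rim@R.T+v)
    return [a[:,0].min()-293.5,a[:,0].max()-403.5,a[:,1].min()-72,b[:,1].min()-168,b[:,1].max()-209]
s=least_squares(f,[515,-204,140]);print(s.x.round(1),np.round(s.fun,2))
ims=[]
for p,x0,y0,k in((w,260,50,3),(t,340,140,4)):
    ww,hh=(160,130) if k==3 else (90,97)
    im=cv2.resize(p["color"][y0:y0+hh,x0:x0+ww,::-1],(ww*k,390),interpolation=cv2.INTER_CUBIC);im=np.ascontiguousarray(im)
    draw(im,p,s.x,lidR(az,L),k,x0,y0);ims.append(im[:390])
cv2.imwrite("pics/fit1.png",np.hstack(ims)[:, :800])
E
```

```text
[ 518.3 -206.9  139.5] [-0.17 -0.17  0.08 -0.23 -0.76]
```

View pics/fit1.png

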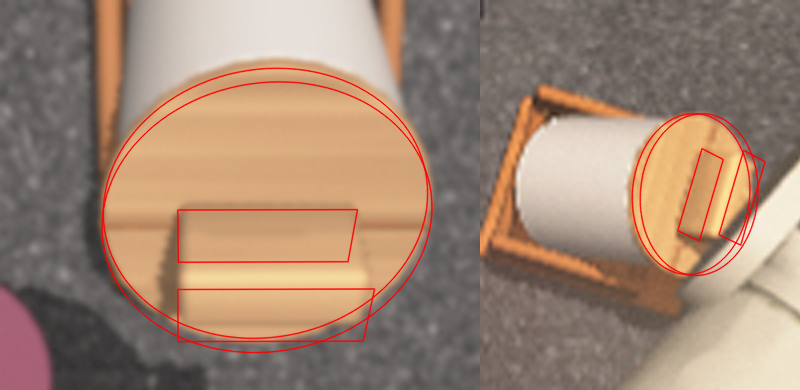

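```bash
python3 -m crank '[{"dp":[-41,0,29],"gripper":0,"roll":0},{"dp":[-41,35,29],"gripper":0,"roll":0},{"dp":[-41,70,29],"gripper":0,"roll":0},{"dp":[-41,100,29],"gripper":0,"roll":0},{"dp":[-41,115,29],"gripper":0,"roll":0},{"dp":[-41,115,29],"gripper":0,"roll":0},{"dp":[-41,115,29],"gripper":0,"roll":0}]'
python3 - <<'E'
from h import *
p=eyes.capture("wrist");s=ctrl.sense();print(s["eef_pos"],s["force"])
im=np.ascontiguousarray(p["color"][...,::-1])
az=np.arctan2(-.955,-.297);draw(im,p,np.array([519,-204.5,141]),lidR(az,np.radians(35)),1,0,0)
R=rot()
# tip marks
for z in(-42,42):
    for x in(-11,11):
        u=proj(p,s["eef_pos"]+R@np.array([x,22,z]))[0];print(u.round())
cv2.imwrite("pics/w2.png",im)
E
```

```text
time_s: 8.12
eef_pos: [510.7, -230.3, 227.8]
ee_rot: [0.419, -0.419, 0.57, -0.57]
force: [0.3, -0.2, 0.4]
grip_width: 0.999
[ 511.1466769  -230.48958382  228.81873308] [-1.03333828  0.56839815  0.49856962]
[239. 229.]
[242. 266.]
[400. 229.]
[397. 266.]
```

View pics/w2.png

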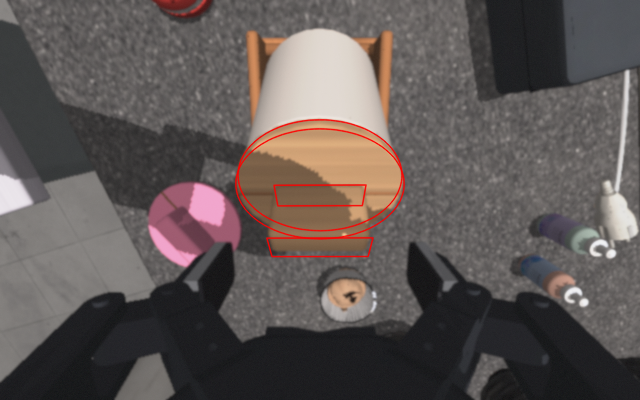

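```bash
python3 -m crank '[{"dp":[0,20,0],"gripper":0,"roll":0},{"dp":[0,35,0],"gripper":0,"roll":0},{"dp":[0,42,0],"gripper":0,"roll":0},{"dp":[0,48,0],"gripper":0,"roll":0},{"dp":[0,48,0],"gripper":0,"roll":0}]'
python3 -m crank '[{"dp":[0,0,0],"gripper":140,"roll":0},{"dp":[0,0,0],"gripper":140,"roll":0},{"dp":[0,0,0],"gripper":140,"roll":0},{"dp":[0,0,0],"gripper":140,"roll":0},{"dp":[0,0,0],"gripper":140,"roll":0},{"dp":[0,0,0],"gripper":140,"roll":0}]' 60
python3 - <<'E'
from h import *
p=eyes.capture("wrist");s=ctrl.sense();print(s["eef_pos"],s["force"],s["wrist_torque"])
a=eyes.capture("side")["color"]
cv2.imwrite("pics/g1.png",np.hstack([p["color"][100:400,120:520],cv2.resize(a[90:240,240:440],(400,300))])[...,::-1])
E
```

```text
time_s: 8.58
eef_pos: [511.0, -230.0, 179.6]
ee_rot: [-0.419, 0.419, -0.57, 0.57]
force: [-1.4, 0.6, 0.2]
grip_width: 1.002
time_s: 9.08
eef_pos: [511.3, -230.0, 180.9]
ee_rot: [-0.419, 0.419, -0.569, 0.57]
force: [-1.0, 0.7, 5.1]
grip_width: 0.692
[ 511.29164648 -230.04905384  180.86869173] [-1.00171717  0.23486232  6.05531815] [0.12531516 0.32402886 0.04762077]
```

View pics/g1.png

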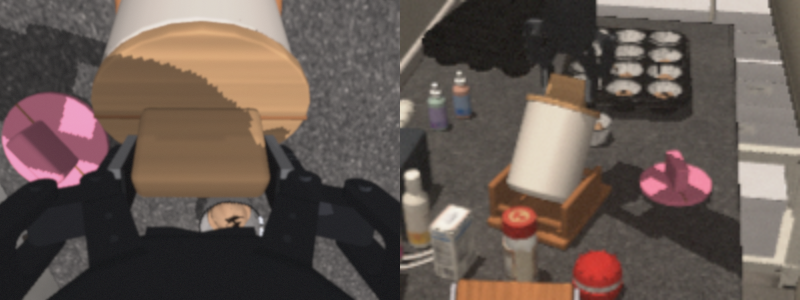

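```bash
python3 -m crank '[{"dp":[3,-4,0],"gripper":140,"roll":0},{"dp":[6,-8,0],"gripper":140,"roll":0},{"dp":[10,-15,0],"gripper":140,"roll":0},{"dp":[17,-25,0],"gripper":140,"roll":0},{"dp":[29,-41,0],"gripper":140,"roll":0},{"dp":[29,-70,0],"gripper":140,"roll":0},{"dp":[29,-100,0],"gripper":140,"roll":0},{"dp":[29,-110,0],"gripper":140,"roll":0},{"dp":[29,-110,0],"gripper":140,"roll":0}]'
python3 - <<'E'
from h import *
p=eyes.capture("wrist");s=ctrl.sense();print(s["eef_pos"],s["force"],s["wrist_torque"],s["joints"].round(3))
a=eyes.capture("side")["color"]
cv2.imwrite("pics/g2.png",np.hstack([p["color"][100:400,120:520],cv2.resize(a[50:200,240:440],(400,300))])[...,::-1])
E
```

```text
time_s: 9.93
eef_pos: [502.7, -258.6, 292.6]
ee_rot: [-0.419, 0.419, -0.568, 0.572]
force: [-0.4, -0.2, -1.2]
grip_width: 0.694
[ 502.26436054 -258.06494377  290.04701383] [ 0.55815755  0.17293022 -1.94266457] [-0.01050739  0.0466547  -0.01106654] [-0.682  0.378  1.311 -0.     1.45  -0.38 ]
```

View pics/g2.png

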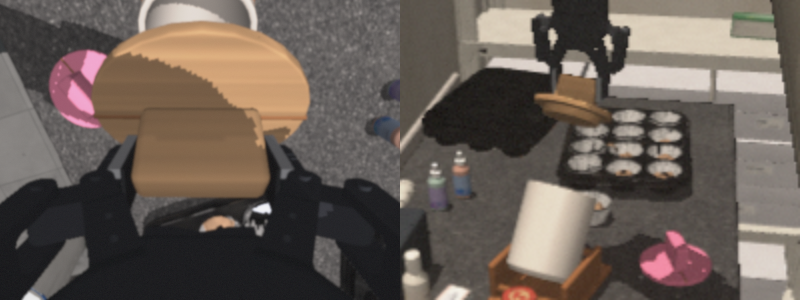

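```bash
cat >> h.py <<'E'
def brdR(a): # a: azimuth of the board's lean (down-slope)
    return lidR(a,np.radians(30))
def bpts(xp): return np.array([[85,65,0],[85,-65,0],[-85,-65,0],[-85,65,0],[85,65,0],[xp,45,0],[xp,45,28],[xp,-45,28],[xp,-45,0]],float)
E
python3 - <<'E'
from h import *
from scipy.optimize import least_squares
s=eyes.capture("side");t=eyes.capture("top")
cs=cv2.imread("pics/side0.png");ct=cv2.imread("pics/top0.png")
def f(v):
    u=proj(s,bpts(v[3])@brdR(v[2]).T+[v[0],v[1],82])
    return np.r_[(u[[0,1,6,7]]-[[269,230.5],[328.5,230.5],[269.5,286],[313.5,288]]).ravel(),(v[:2]-[510,213])/8]
r=least_squares(f,[510,213,1.69,-60]);print(r.x.round(2),r.fun.round(1))
v=r.x;ims=[]
for p,c,x0,y0,k,w in((s,cs,245,220,4,100),(t,ct,205,150,5,80)):
    im=cv2.resize(c[y0:y0+400//k,x0:x0+w],(400,400),interpolation=cv2.INTER_CUBIC)
    u=(proj(p,bpts(v[3])@brdR(v[2]).T+[v[0],v[1],82])+.5-[x0,y0])*k
    for q in(u[:5],u[5:7],u[7:9]): cv2.polylines(im,[np.round(q*8).astype(np.int32)],False,(255,0,0),1,cv2.LINE_AA,3)
    ims.append(im)
cv2.imwrite("pics/b1.png",np.hstack(ims))
E
```

```text
[503.75 214.94   1.67 -44.59] [ 0.1 -1.3 -1.1  1.1  0.2 -0.1  0.5  0.2 -0.8  0.2]
```

View pics/b1.png

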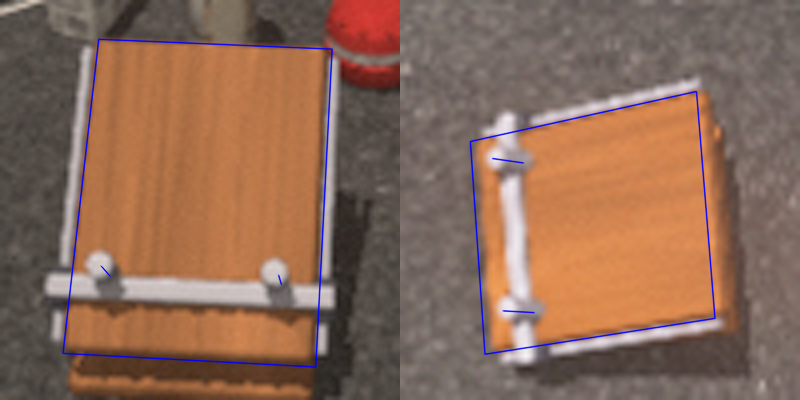

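```bash
python3 -m crank '[{"dp":[-20,-10,-6],"gripper":140,"roll":-0.06},{"dp":[-50,-10,-15],"gripper":140,"roll":-0.18},{"dp":[-80,-10,-25],"gripper":140,"roll":-0.3},{"dp":[-110,-10,-34],"gripper":140,"roll":-0.42},{"dp":[-140,-10,-43],"gripper":140,"roll":-0.54},{"dp":[-170,-10,-53],"gripper":140,"roll":-0.66},{"dp":[-200,-10,-62],"gripper":140,"roll":-0.78},{"dp":[-229,-10,-71],"gripper":140,"roll":-0.9},{"dp":[-229,-10,-71],"gripper":140,"roll":-1.0},{"dp":[-229,-10,-71],"gripper":140,"roll":-1.1}]'
python3 - <<'E'
from h import *
from scipy.optimize import least_squares
import pickle
w,t=pickle.load(open("wt.pkl","rb"));s=eyes.capture("side")
q=lambda a,k,x,y:np.array(a,float)/k+[x,y]-.5
S=q([[95,38],[330,47],[98,263],[274,270]],4,245,220)
T=q([[303,92],[320,320]],5,205,150)
def f(v):
    B=bpts(v[3])@brdR(v[2]).T+[v[0],v[1],82];u=proj(s,B);b=proj(t,B)
    return np.r_[(u[[0,1,6,7]]-S).ravel(),(b[[0,1]]-T).ravel()]
r=least_squares(f,[510,213,1.69,-60]);print(r.x.round(2),r.fun.round(1))
st=ctrl.sense();print(st["joints"].round(3),st["eef_pos"].round(1),rot().round(3).tolist(),st["grip_width"])
E
```

```text
time_s: 10.97
eef_pos: [502.2, -16.1, 298.2]
ee_rot: [-0.656, 0.656, -0.265, 0.263]
force: [-0.3, 0.2, -1.6]
grip_width: 0.69
[505.3  212.83   1.66 -44.63] [ 0.7 -0.6  0.1 -0.2  0.1 -0.3  0.3  0.4 -0.5 -0.6 -0.5 -0.8]
[-0.267  0.234  1.483 -0.     1.426 -1.077] [502.3 -16.8 298.2] [[0.725, -0.002, 0.689], [-0.689, 0.0, 0.725], [-0.002, -1.0, -0.001]] 0.6937896327785329
```

```bash
python3 -m crank '[{"dp":[-15,0,16],"gripper":140,"roll":-0.12},{"dp":[-38,0,41],"gripper":140,"roll":-0.24},{"dp":[-60,0,65],"gripper":140,"roll":-0.36},{"dp":[-83,0,90],"gripper":140,"roll":-0.48},{"dp":[-106,0,115],"gripper":140,"roll":-0.6},{"dp":[-128,0,140],"gripper":140,"roll":-0.72},{"dp":[-150,0,164],"gripper":140,"roll":-0.84},{"dp":[-168,0,183],"gripper":140,"roll":-0.96},{"dp":[-177,0,193],"gripper":140,"roll":-1.08},{"dp":[-177,0,193],"gripper":140,"roll":-1.18}]'
python3 -m crank '[{"dp":[0,10,0],"gripper":140,"roll":-0.12},{"dp":[0,25,0],"gripper":140,"roll":-0.24},{"dp":[0,45,0],"gripper":140,"roll":-0.36},{"dp":[0,65,0],"gripper":140,"roll":-0.48},{"dp":[0,85,0],"gripper":140,"roll":-0.6},{"dp":[0,95,0],"gripper":140,"roll":-0.72},{"dp":[0,98,0],"gripper":140,"roll":-0.84},{"dp":[0,98,0],"gripper":140,"roll":-0.95},{"dp":[0,98,0],"gripper":140,"roll":-1.05},{"dp":[0,98,0],"gripper":140,"roll":-1.05}]'
python3 - <<'E'
from h import *
st=ctrl.sense();print(st["joints"].round(3),st["eef_pos"].round(1),rot().round(3).tolist(),st["grip_width"],st["force"].round(2))
R=rot();tgt=lambda h:np.array([506.2,202.4,88])+h*np.array([-.0445,.498,.866])-R@np.array([-26.6,39.9,0])
for h in(35,15,6): print(h,(R.T@(tgt(h)-st["eef_pos"])).round(1))
E
```

```text
time_s: 11.85
eef_pos: [510.1, 246.4, 297.9]
ee_rot: [0.692, -0.692, -0.144, 0.146]
force: [0.7, -0.2, -2.0]
grip_width: 0.692
time_s: 12.68
eef_pos: [510.4, 243.7, 200.2]
ee_rot: [0.528, -0.527, -0.47, 0.472]
force: [-1.1, 0.2, -0.9]
grip_width: 0.693
[ 0.238  0.447  1.448 -0.     1.249 -2.791] [510.4 243.7 200.2] [[0.112, -0.002, -0.994], [0.994, -0.001, 0.112], [-0.001, -1.0, 0.002]] 0.6934619230575295 [-1.09  0.16 -0.85]
35 [ 2.3 42.   2.8]
15 [-7.4 59.4  0.8]
6 [-11.8  67.2  -0.1]
```

```bash
python3 -m crank '[{"dp":[1,15,1],"gripper":140,"roll":0},{"dp":[2,30,2],"gripper":140,"roll":0},{"dp":[2,42,2],"gripper":140,"roll":0},{"dp":[-3,52,2],"gripper":140,"roll":0},{"dp":[-7,59,1],"gripper":140,"roll":0},{"dp":[-7,59,1],"gripper":140,"roll":0}]'
python3 -m crank '[{"dp":[-1,2,0],"gripper":140,"roll":0},{"dp":[-2,4,0],"gripper":140,"roll":0},{"dp":[-2,4,0],"gripper":140,"roll":0}]'
python3 - <<'E'
from h import *
s=eyes.capture("side");p=eyes.capture("wrist")
cv2.imwrite("pics/p1.png",np.hstack([cv2.resize(s["color"][200:320,235:365],(433,400)),p["color"][:,130:490]])[...,::-1])
E
```

```text
time_s: 13.18
eef_pos: [508.3, 236.2, 140.6]
ee_rot: [0.529, -0.528, -0.469, 0.471]
force: [-1.1, -0.1, -1.1]
grip_width: 0.689
time_s: 13.43
eef_pos: [508.7, 235.1, 138.6]
ee_rot: [-0.528, 0.528, 0.471, -0.47]
force: [-0.4, 0.3, -0.5]
grip_width: 0.692
```

View pics/p1.png

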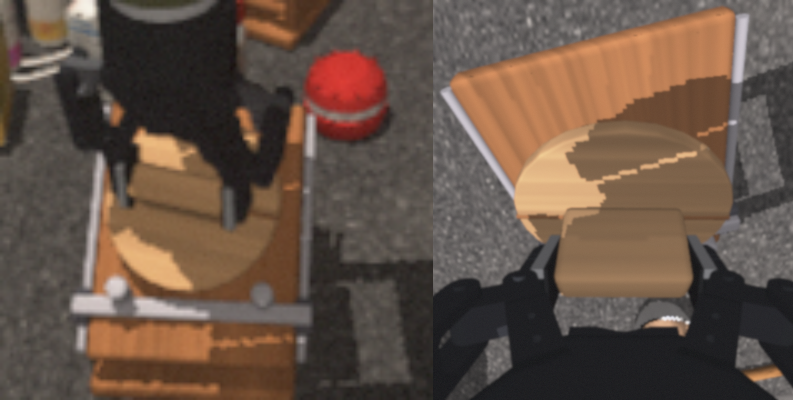

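```bash
python3 -m crank '[{"dp":[0,2,0],"gripper":140,"roll":0},{"dp":[0,4,0],"gripper":140,"roll":0},{"dp":[0,4,0],"gripper":140,"roll":0}]'
python3 -m crank '[{"dp":[0,2,0],"gripper":140,"roll":0},{"dp":[0,4,0],"gripper":140,"roll":0},{"dp":[0,4,0],"gripper":140,"roll":0}]'
```

```text
time_s: 13.78
eef_pos: [508.5, 235.2, 134.1]
ee_rot: [0.528, -0.527, -0.471, 0.471]
force: [0.2, 0.0, -1.2]
grip_width: 0.695
time_s: 14.03
eef_pos: [508.9, 235.5, 131.1]
ee_rot: [-0.527, 0.528, 0.471, -0.47]
force: [-0.5, 1.4, 3.9]
grip_width: 0.695
```

```bash
python3 -m crank '[{"dp":[0,1,0],"gripper":140,"roll":0},{"dp":[0,2,0],"gripper":140,"roll":0},{"dp":[0,2,0],"gripper":140,"roll":0}]' 25
python3 -m crank '[{"dp":[0,1,0],"gripper":140,"roll":0},{"dp":[0,2,0],"gripper":140,"roll":0},{"dp":[0,2,0],"gripper":140,"roll":0}]' 20
```

```text
time_s: 14.28
eef_pos: [509.3, 236.1, 130.4]
ee_rot: [-0.527, 0.528, 0.472, -0.47]
force: [-3.9, 4.1, 14.1]
grip_width: 0.694
time_s: 14.53
eef_pos: [509.8, 236.8, 129.8]
ee_rot: [-0.527, 0.528, 0.473, -0.469]
force: [-6.7, 6.1, 22.1]
grip_width: 0.687
```

```bash
python3 -m crank '[{"dp":[0,-2,0],"gripper":140,"roll":0},{"dp":[0,-3,0],"gripper":140,"roll":0},{"dp":[0,-3,0],"gripper":70,"roll":0},{"dp":[0,-3,0],"gripper":50,"roll":0},{"dp":[0,-3,0],"gripper":20,"roll":0},{"dp":[0,-3,0],"gripper":0,"roll":0},{"dp":[0,-3,0],"gripper":0,"roll":0}]'
python3 -m crank '[{"dp":[0,-20,0],"gripper":0,"roll":0},{"dp":[0,-50,0],"gripper":0,"roll":0},{"dp":[0,-80,0],"gripper":0,"roll":0},{"dp":[-30,-100,0],"gripper":0,"roll":0},{"dp":[-60,-100,0],"gripper":0,"roll":0},{"dp":[-60,-100,0],"gripper":0,"roll":0}]'
python3 - <<'E'
from h import *
import pickle
s=eyes.capture("side");p=eyes.capture("wrist");pickle.dump((s,p),open("sp.pkl","wb"))
st=ctrl.sense();print(st["eef_pos"].round(1),st["force"].round(1),st["joints"].round(3))
# overlay: lid flat at board x=xl
Rb=brdR(1.66);O=np.array([505.3,212.8,82])
c=np.ascontiguousarray(s["color"][...,::-1]);im=np.ascontiguousarray(cv2.resize(c[200:320,235:365],(433,400)))
w=np.ascontiguousarray(p["color"][...,::-1]);
draw(im,s,O+Rb@[6,0,0],Rb,433/130,235,200);draw(w,p,O+Rb@[6,0,0],Rb,1,0,0)
u=proj(p,bpts(-44.6)@Rb.T+O)
for q in(u[:5],u[5:7],u[7:9]): cv2.polylines(w,[np.round(q*8).astype(np.int32)],False,(255,0,0),1,cv2.LINE_AA,3)
cv2.imwrite("pics/p2.png",np.hstack([im,w[:,130:490]]))
E
```

```text
time_s: 15.12
eef_pos: [508.6, 235.0, 129.1]
ee_rot: [0.528, -0.528, -0.471, 0.471]
force: [0.9, -0.1, 0.6]
grip_width: 1.006
time_s: 15.62
eef_pos: [500.8, 180.6, 230.5]
ee_rot: [-0.528, 0.534, 0.465, -0.468]
force: [-0.6, -0.5, 0.3]
grip_width: 1.004
[500.8 182.9 229.3] [0.4 0.8 0.3] [ 0.134  0.351  1.509 -0.009  1.281 -2.88 ]
```

View pics/p2.png

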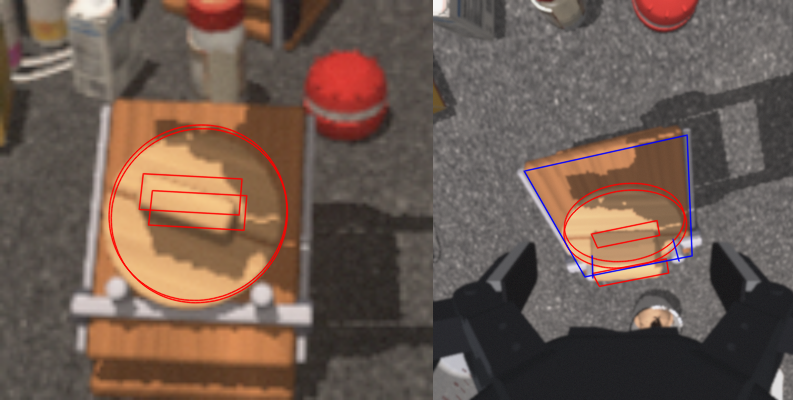

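The lid lies flat just above the pegs with its handle outward (side view, lid about (198,213), pegs (118,288) and (262,292)). Joint 6 reached the end of its range during the retreat, so I'll turn the tool half a turn back. Then I'll push the lid down by the uphill face of the handle.

```bash
python3 -m crank '[{"dp":[0,0,0],"gripper":180,"roll":0.12},{"dp":[0,0,0],"gripper":180,"roll":0.24},{"dp":[0,0,0],"gripper":180,"roll":0.36},{"dp":[0,0,0],"gripper":180,"roll":0.48},{"dp":[0,0,0],"gripper":180,"roll":0.6},{"dp":[0,0,0],"gripper":180,"roll":0.72},{"dp":[0,0,0],"gripper":180,"roll":0.84},{"dp":[0,0,0],"gripper":180,"roll":0.96},{"dp":[0,0,0],"gripper":180,"roll":1.08},{"dp":[0,0,0],"gripper":180,"roll":1.2}]'
python3 -m crank '[{"dp":[0,0,0],"gripper":180,"roll":0.12},{"dp":[0,0,0],"gripper":180,"roll":0.24},{"dp":[0,0,0],"gripper":180,"roll":0.36},{"dp":[0,0,0],"gripper":180,"roll":0.48},{"dp":[0,0,0],"gripper":180,"roll":0.6},{"dp":[0,0,0],"gripper":180,"roll":0.72},{"dp":[0,0,0],"gripper":180,"roll":0.84},{"dp":[0,0,0],"gripper":180,"roll":0.96},{"dp":[0,0,0],"gripper":180,"roll":1.08},{"dp":[0,0,0],"gripper":180,"roll":1.2}]'
python3 -m crank '[{"dp":[0,0,0],"gripper":180,"roll":0.12},{"dp":[0,0,0],"gripper":180,"roll":0.24},{"dp":[0,0,0],"gripper":180,"roll":0.36},{"dp":[0,0,0],"gripper":180,"roll":0.48},{"dp":[0,0,0],"gripper":180,"roll":0.6},{"dp":[0,0,0],"gripper":180,"roll":0.72},{"dp":[0,0,0],"gripper":180,"roll":0.74},{"dp":[0,0,0],"gripper":180,"roll":0.74}]'
python3 - <<'E'
from h import *
st=ctrl.sense();print(st["joints"].round(3),st["eef_pos"].round(1),rot().round(3).tolist(),st["grip_width"]*85)
R=rot();print((R.T@(np.array([501,197.8,147])-st["eef_pos"])).round(1))
E
```

```text
time_s: 16.55
eef_pos: [500.7, 184.1, 228.6]
ee_rot: [-0.699, 0.705, 0.085, -0.086]
force: [-0.2, 0.4, -0.5]
grip_width: 0.291
time_s: 17.38
eef_pos: [500.7, 184.1, 228.6]
ee_rot: [-0.625, 0.63, -0.325, 0.327]
force: [-0.3, 0.0, 0.0]
grip_width: 0.297
time_s: 18.05
eef_pos: [500.7, 183.8, 228.8]
ee_rot: [-0.467, 0.471, -0.527, 0.531]
force: [-1.2, -0.3, -0.8]
grip_width: 0.292
[ 0.136  0.352  1.509 -0.009  1.281  0.258] [500.7 183.8 228.8] [[-0.12, 0.0, 0.993], [-0.993, -0.008, -0.12], [0.008, -1.0, 0.001]] 24.813167504380228
[-14.6  81.7  -1.5]
```

```bash
python3 -m crank '[{"dp":[-14,20,-1],"gripper":180,"roll":0},{"dp":[-14,45,-1],"gripper":180,"roll":0},{"dp":[-14,65,-1],"gripper":180,"roll":0},{"dp":[-14,76,-1],"gripper":180,"roll":0},{"dp":[-14,81,-1],"gripper":180,"roll":0},{"dp":[-14,81,-1],"gripper":180,"roll":0}]'
python3 -m crank '[{"dp":[-2.6,1.5,0],"gripper":180,"roll":0},{"dp":[-5.2,3,0],"gripper":180,"roll":0},{"dp":[-5.2,3,0],"gripper":180,"roll":0}]'
python3 -m crank '[{"dp":[-1.7,1,0],"gripper":180,"roll":0},{"dp":[-3.5,2,0],"gripper":180,"roll":0},{"dp":[-3.5,2,0],"gripper":180,"roll":0}]'
```

```text
time_s: 18.55
eef_pos: [501.2, 196.7, 147.2]
ee_rot: [-0.467, 0.471, -0.527, 0.531]
force: [0.2, -0.4, -0.1]
grip_width: 0.298
time_s: 18.8
eef_pos: [502.5, 202.2, 145.7]
ee_rot: [-0.467, 0.47, -0.527, 0.532]
force: [0.4, 0.3, -0.3]
grip_width: 0.297
time_s: 19.05
eef_pos: [502.7, 205.4, 143.1]
ee_rot: [-0.467, 0.47, -0.527, 0.532]
force: [0.2, -0.1, -0.5]
grip_width: 0.292
```

```bash
python3 -m crank '[{"dp":[-1.7,1,0],"gripper":180,"roll":0},{"dp":[-3.5,2,0],"gripper":180,"roll":0},{"dp":[-3.5,2,0],"gripper":180,"roll":0}]'
python3 - <<'E'
from h import *
s=eyes.capture("side");p=eyes.capture("wrist")
print(ctrl.sense()["force"])
cv2.imwrite("pics/p3.png",np.hstack([cv2.resize(s["color"][200:320,235:365],(433,400)),p["color"][:,130:490]])[...,::-1])
E
```

```text
time_s: 19.3
eef_pos: [503.1, 208.9, 141.0]
ee_rot: [-0.467, 0.47, -0.527, 0.532]
force: [-0.5, -1.4, 0.3]
grip_width: 0.296
[-0.4339206  -0.40290398 -0.01260638]
```

View pics/p3.png

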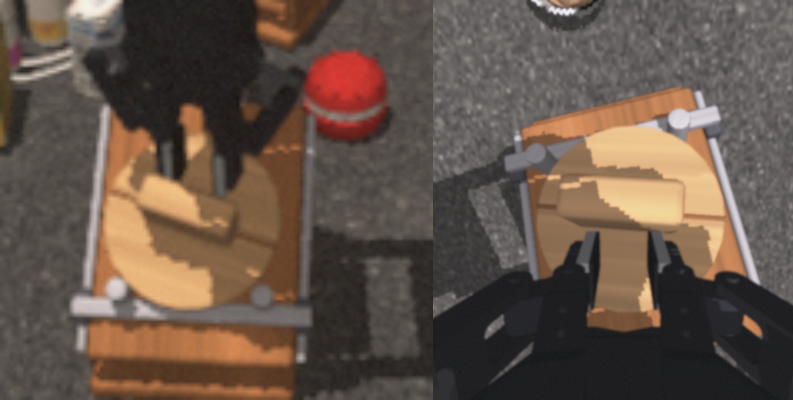

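```bash
python3 -m crank '[{"dp":[-1.7,1,-0.3],"gripper":180,"roll":0},{"dp":[-3.4,2,-0.7],"gripper":180,"roll":0},{"dp":[-3.4,2,-0.7],"gripper":180,"roll":0}]'
python3 -m crank '[{"dp":[-1,0.5,-0.2],"gripper":180,"roll":0},{"dp":[-1.7,1,-0.4],"gripper":180,"roll":0},{"dp":[-1.7,1,-0.4],"gripper":180,"roll":0}]'
python3 -m crank '[{"dp":[-1,0.5,-0.2],"gripper":180,"roll":0},{"dp":[-1.7,1,-0.4],"gripper":180,"roll":0},{"dp":[-1.7,1,-0.4],"gripper":180,"roll":0}]'
```

```text
time_s: 19.65
eef_pos: [502.7, 212.3, 138.9]
ee_rot: [-0.467, 0.47, -0.527, 0.532]
force: [-0.1, 0.7, 0.3]
grip_width: 0.292
time_s: 19.9
eef_pos: [502.6, 213.7, 138.1]
ee_rot: [-0.467, 0.47, -0.527, 0.532]
force: [-0.9, -1.2, 1.6]
grip_width: 0.293
time_s: 20.15
eef_pos: [502.5, 215.0, 137.6]
ee_rot: [-0.466, 0.47, -0.527, 0.533]
force: [-3.6, -6.0, 5.9]
grip_width: 0.295
```

```bash
cat > m.py <<'E'
from h import *
import pickle
s0=cv2.imread("pics/side0.png");s1=pickle.load(open("sp.pkl","rb"))[0]["color"][...,::-1];s=eyes.capture("side");s2=s["color"][...,::-1]
Rb=brdR(1.66);O=np.array([505.3,212.8,82])
def sub(a,b,c,r=(7,6)): # shift of patch at c from a to b
    x,y=c;f=lambda i,rx,ry:cv2.resize(np.ascontiguousarray(i[y-ry:y+ry+1,x-rx:x+rx+1]),None,fx=8,fy=8,interpolation=cv2.INTER_CUBIC)
    m=cv2.matchTemplate(f(b,r[0]+4,r[1]+4),f(a,*r),cv2.TM_CCOEFF_NORMED);_,v,_,l=cv2.minMaxLoc(m);return ((np.array(l)/8-4).round(2),round(v,2))
for nm,c in(("pegL",(269,286)),("pegR",(313,288)),("barL",(261,293)),("barR",(325,295))):
    print(nm,"placed",sub(s0,s1,c,(4,4)),"now",sub(s0,s2,c,(4,4)))
d=proj(s,np.array([O+Rb@[-44.6,45,20],O+Rb@[-50.6,45,20]]));print("6mm =",(d[1]-d[0]).round(2))
st=ctrl.sense();print(st["eef_pos"].round(1),st["force"].round(1))
E
python3 m.py
```

```text
pegL placed (array([0.  , 0.25]), 0.96) now (array([-0.25,  3.25]), 0.95)
pegR placed (array([0.12, 0.5 ]), 0.92) now (array([-0.12,  3.5 ]), 0.77)
barL placed (array([0.12, 0.25]), 0.99) now (array([-0.25,  3.12]), 0.98)
barR placed (array([0.  , 0.25]), 1.0) now (array([-0.25,  3.62]), 0.88)
6mm = [-0.34  2.95]
[502.5 214.9 137.6] [-2.9 -5.6  7.2]
```

The bar has moved about 3 px, which is the full 6 mm, so the pegs are in. Now I back off up the slope and check.

```bash
python3 -m crank '[{"dp":[1,-0.6,0.2],"gripper":180,"roll":0},{"dp":[3,-2,0.6],"gripper":180,"roll":0},{"dp":[8,-6,1],"gripper":180,"roll":0},{"dp":[12,-20,1],"gripper":180,"roll":0},{"dp":[12,-50,1],"gripper":180,"roll":0},{"dp":[12,-90,1],"gripper":180,"roll":0},{"dp":[30,-130,1],"gripper":180,"roll":0},{"dp":[60,-160,1],"gripper":180,"roll":0},{"dp":[60,-160,1],"gripper":180,"roll":0}]'
python3 m.py
python3 - <<'E'
from h import *
s=eyes.capture("side");p=eyes.capture("top")
Rb=brdR(1.66);O=np.array([505.3,212.8,82])
c=np.ascontiguousarray(cv2.resize(s["color"][200:320,235:365,::-1],(433,400),interpolation=cv2.INTER_CUBIC))
draw(c,s,O+Rb@[-5.6,0,0],Rb,433/130,235,200)
cv2.imwrite("pics/end.png",np.hstack([c,cv2.resize(p["color"][130:250,200:310,::-1],(366,400))]))
for l in("jar","lid"): print(l,[d["centre"] for d in models.spot_point(s,l)],[d["centre"] for d in models.spot_point(p,l)])
E
```

```text
time_s: 20.95
eef_pos: [497.1, 154.6, 303.8]
ee_rot: [-0.469, 0.467, -0.525, 0.535]
force: [-0.8, -0.0, 0.1]
grip_width: 0.295
pegL placed (array([0.  , 0.25]), 0.96) now (array([-0.25,  3.  ]), 0.96)
pegR placed (array([0.12, 0.5 ]), 0.92) now (array([0.  , 3.25]), 0.92)
barL placed (array([0.12, 0.25]), 0.99) now (array([-0.12,  2.88]), 0.98)
barR placed (array([0.  , 0.25]), 1.0) now (array([-0.12,  3.  ]), 0.99)
6mm = [-0.34  2.95]
[496.7 155.5 301.2] [ 0.6 -0.2  0.7]
jar [[313.1, 195.2]] [[366.8, 191.7]]
lid [[376.2, 185.3], [291.9, 271.9]] [[393.3, 249.8], [238.2, 197.2]]
```

View pics/end.png

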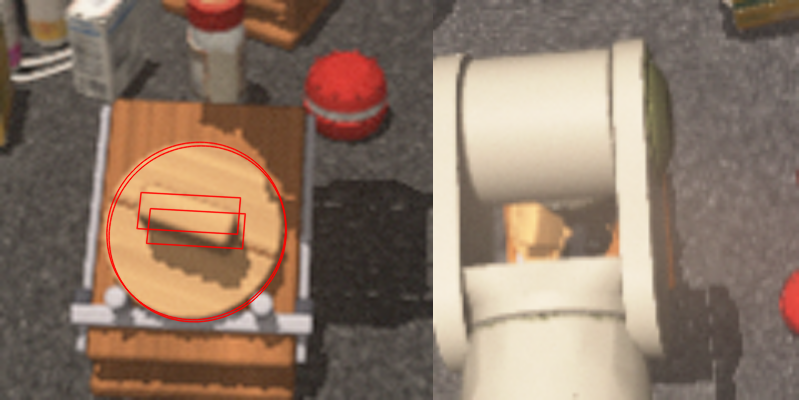

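```bash
python3 - <<'E'
from h import *
s=eyes.capture("side");Rb=brdR(1.66);O=np.array([505.3,212.8,82])
u=proj(s,np.array([O+Rb@[-50.6,45,28],O+Rb@[-50.6,-45,28]]));print(((u+.5-[235,200])*433/130).round(1))
# fit lid (x,y on board) by maximising edge contrast along the rim of flange top (z=20), sides + lower parts
g=cv2.cvtColor(s["color"],cv2.COLOR_RGB2HSV).astype(np.float32)[...,1];g=cv2.GaussianBlur(g,(0,0),.7)
a=np.radians(np.r_[-80:81:4,100:261:4])
def val(r,x,y):
    q=np.c_[r*np.cos(a)+x,r*np.sin(a)+y,0*a+20]@Rb.T+O;uv=proj(s,q).astype(np.float32)
    return cv2.remap(g,uv[:,:1],uv[:,1:],cv2.INTER_LINEAR)[:,0]
best=sorted((-(np.clip(val(59,x,y)-val(53,x,y),-40,40)).mean(),x,y) for x in np.arange(-14,6,1.) for y in np.arange(-8,8.1,1.))[:6]
print(best)
E
```

```text
[[113.9 294. ]
 [261.3 302.8]]
[(np.float32(-9.053453), np.float64(-14.0), np.float64(-3.0)), (np.float32(-8.986747), np.float64(-14.0), np.float64(-2.0)), (np.float32(-8.779876), np.float64(-14.0), np.float64(-4.0)), (np.float32(-8.684958), np.float64(-14.0), np.float64(-1.0)), (np.float32(-8.006153), np.float64(-14.0), np.float64(-5.0)), (np.float32(-7.9268246), np.float64(-14.0), np.float64(0.0))]
```

```bash
python3 -c "
from rig import ctrl
print(ctrl.finish_job())"
```

```text
the job is handed in; nothing more can be done
None
```

I lifted the wooden lid off by its handle and parked it on the sloping rest, handle outward, with the sprung pegs pushed in. The job is handed in; it reports no verdict.

**What I did**
- I gripped the handle by its ends, because the tool can only point straight down, and drew the lid out along its own axis.
- I turned it about 200° and set it on the board just above the pegs.
- I then pushed it down the slope with nearly closed fingers against the uphill side of the handle. It moved freely until about 8 N built up, then I backed off.

**Last checks**
- **Pegs:** in the side picture the peg bar had moved 2.9–3.2 px, where the full 6 mm is 2.95 px. It stayed there after I backed off.
- **Lid:** the drawn outline of a flat, centred lid matched the picture to about 2 mm.
- **Jar:** its detected position was within about 2 px of the start.
- **Robot:** it stood clear, with forces at noise level, about 21 s into the 51 s allowed.

**What failed or was unsure**
- **Joint limit:** joint 6 read −2.880 right at the end of its range (−2.88) during the first retreat from the rest. I turned it back at once, but I cannot rule out that it counts as passing the range.
- **Lid sideways position:** an automatic fit of the lid rim was useless because of shadows. The centring check rests on the outline match and the peg positions (about 1–2 mm).
- **Top camera:** in the final top picture the arm hid most of the rest.
- **Bystanders:** I did not measure them again. The timer, spice jar and packet looked unmoved in the last side picture, and the muffins were not in it.

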